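# Lock the drilling guide plate onto the bookbinder's jig

### The job

Pick up the aluminium guide plate by its wooden grip, set it down over the two screw heads of the drilling jig so that they come up through the wide ends of its keyholes, then slide it along, flat on the jig, until it is fully home and the spring latch pin pops up behind it; then let go. Feel your way gently: the screw bar's setting along the jig is not known exactly, and the plate must not be forced against the jig (keep below 40 N). Leave the other things on the bench where they are.

Things in the scene. Friction and masses are not known exactly. Their poses are not given: they have to be found in the camera images.
- jig: Drilling jig fixed to the bench, yaw within 0.5 rad: pale wooden bed 170 x 170 x 20 mm, origin on the bench 5 mm in +x from the bed's middle. On it a dark steel screw bar, 92 (x) x 112 (y) x 3 mm, top 23 mm above the bench, carries two screws and a latch pin. The bar is clamped rigidly but its setting s, 5 to 45 mm forward (jig +x) of its rear mark, was made by hand and is in NO measured pose.
- jig_screws (a point): Point midway between the two screws at head-top height (34 mm above the bench), FOR THE BAR AT ITS REAR MARK (s = 0): jig x -35 mm, y 0; fixed to the bed, axes of the jig. The real screws are at this x plus the unknown s (5 to 45 mm), y +38 and -38 mm. Shank 7 mm diameter, underside of head 6 mm above the bar, head 14 mm diameter, 5 mm thick.
- guide_grip (a point): Centre of the wooden grip rib on the loose aluminium guide plate; axes are the plate's. Plate 90 (x) x 130 (y) x 4 mm, 0.12 to 0.24 kg, centred under this point, its underside 22 mm below it. The upright rib is 14 mm thick (x), 50 mm long (y), and spans from 18 mm below to 18 mm above this point. A row of dark dots lies near the plate's +x edge.
- guide_holes (a point): Point midway between the plate's two keyhole openings, on its underside, at plate x +8 mm, y 0; axes of the plate. Octagonal openings 19 mm across flats at y +38 and -38 mm; from each a 9 mm wide slot runs to plate -x, ending 21.5 mm from the opening's centre. Fit with plate x along jig x: heads through the openings, plate down on the bar, then slide 18 mm to jig +x until the shanks meet the slot ends.
- jig_home (a point): Where guide_grip ends when locked, FOR THE BAR AT ITS REAR MARK (add the unknown s, 5 to 45 mm, in jig x): jig x -25 mm, y 0, 45 mm above the bench; fixed to the bed, axes of the jig. guide_grip is 45 mm high when the plate is down on the bar, 56 mm when it only lies on the screw heads. Heads can come through only when it is 18 mm (give or take 2.5) in -x of its true home.
- jig_edge (a point): Middle of the upper +x edge of the jig's wooden bed (jig x +80 mm, y 0, 20 mm above the bench), the edge towards which the plate is slid; axes of the jig.
- latch (a joint): Brass spring latch pin on the screw bar, 8 mm diameter, domed, at jig x -75.5 mm plus s, y 0; stands 6 mm above the bar. Value: depth pressed in m, 0 = fully up, 0.006 = level with the bar. Spring 2 N when up, 5 N when down. The plate presses it down when set on the bar; it pops up behind the plate's -x edge within the last 1.5 mm or so before home and blocks sliding back.
- glue: White glue bottle, 66 mm across, 170 mm tall; bystander, to be left alone; origin at the centre of its underside.
- paste: Glass paste jar, 68 mm across, 75 mm tall; bystander, to be left alone; origin at the centre of its underside.
- ruler: Steel ruler lying along y, 30 x 310 x 4 mm; bystander, to be left alone; origin at the centre of its underside.
- cutter: Utility knife, about 180 x 24 x 16 mm; bystander, to be left alone; origin at the centre of its underside.
- block: Small wooden block, 34 x 60 x 30 mm; bystander, to be left alone; origin at the centre of its underside.
- strap: Flat aluminium strap with two marks, 100 x 30 x 4 mm, no grip; bystander, to be left alone; origin at the centre of its underside.
Not all that is in view belongs to the job. There is more than one size of the jig; the job needs the larger.

How it is judged:
By the outcome, as a careful person would: the job done as asked, in the order asked, and still so for the second after the job is handed in, with the robot touching nothing.
It also fails if it takes over 64 s, if anything falls off the work surface, if the arm or the gripper's body presses on something with over 40 N, if the wrist force passes 120 N, or if a joint passes its speed limit or range.

### The arm

A 6-joint arm with a two-finger parallel gripper is mounted at the origin on the work surface. World frame = base frame: x ahead of the robot, y to its left, z up, the work surface at z = 0. Lengths are in m, angles in rad, forces in N, time in s.
With the tool pointing down it reaches from about 0.375 to 0.825 m from the base axis. Payload 5.5 kg.
Tool frame: the origin (TCP) lies at the very end of the fingers, on their centre line; the grasp point (between the pads) lies 19 mm behind it; z points along the fingers, y is the direction in which the jaws open and shut (so a half turn about z gives the same grasp; the last joint's range is limited). The gripper opens to 85 mm and grips with 20 to 120 N. Pads are 22 mm wide; open, the fingers measure 114 mm over their backs; the gripper's body (76 mm by 85 mm) begins 54 mm behind the grasp point. The pads swing forward as they close: fully open they stand 13 mm farther back than shut.
Start: joints at [1.344, 0.314, -0.047, 1.21, 0, 1.571], TCP at [0.135, 0.585, 0.208] pointing down, gripper open.
Joint ranges: [-2.67, 2.67], [-0.69, 1.73], [-1.03, 1.25], [-2.08, 2.16], [-1.42, 1.45], [-3.14, 3.14]. Speed limits (rad/s): [2.39, 2.39, 3.01, 3.14, 3.14, 3.14].

### API

Orientations are given as a unit quaternion [x, y, z, w].
In Python, from workcell import ctrl gives the robot as it stands.
- The arm moves only by the tool move_arm, never from a script. Its argument "plan" is a list of rows, each a list of 7 numbers: the shift along the tool's x, y, z in m, then the turn, a rotation vector about the tool's x, y, z in rad, then the closure, from 0 (fully open) to 1 (shut). A call has 1 to 5 rows; each row shifts and turns the commanded pose from where the row before left it, along the tool's axes as they then stand; what a row does not reach is not made up. A row lasts 1/8 s, in which the tool goes at most 62.5 mm and 10.7 degrees, less where a joint would pass 70% of its speed; a pose out of reach is approached as far as the arm can. A call with a gripper value outside its range is refused whole. The fingers move at their own pace and stop on an object; the grip force is fixed at half the most. Time passes only in rows, so rows that do not move let the fingers close. It gives the time, the measured TCP pose, the force and the opening at its end, in the units of the state.
- ctrl.state(): the state, without advancing time (a new reading comes with each control period).
- ctrl.camera(name): name is "scene" or "top" or "wrist"; returns a dict with "frame" (480x640x3 uint8, blue, green, red), "fx", "fy", "cx", "cy" (pixels), "dist_coeffs" ([k1, k2, p1, p2, k3] as OpenCV has them; the pictures are not rectified), "R" (3x3) and "t" (3): a world point X has camera coordinates R X + t. Camera axes: x right, y down, z forward; pixel columns grow to the right and rows downward; lengths in m; the calibration is good to about 2 mm. A picture is of the moment at which its call begins. There is no depth.
- ctrl.sign_off(): hands the job in, once; it reports no verdict.
The state is a dict: "time_s": time; "joints": joint angles; "dq": joint speeds; "effort": joint torques, N m; "tool_pos": TCP position; "ee_rot": TCP orientation; "wrist_force": force on the tool from outside, world axes, zero at the start; "wrist_torque": the same for the moment, N m; "finger_gap": finger opening in m.
Only numpy, scipy, OpenCV 4.12 (cv2) and the standard library are available. Lean on these libraries where they do the work, as an engineer would, in place of code of your own. Each camera call takes 0.05 s, during which the arm holds its last target.

## Working session

There is one attempt and no reset: what is moved stays moved. The work goes in short steps, Python scripts to look and compute and a tool call to move; the robot and the scene stay as the last step left them, time stands still between calls to the robot, and variables do not carry over. Pictures are saved under pics/ and viewed, and the job is handed in when it is done.

Besides the shell and the picture viewer there is one more tool, called as name(argument=value, ...) on one line, values as JSON. move_arm: Moves the arm, as the interface text tells. Its arguments: {"type":"object","properties":{"plan":{"type":"array","items":{"type":"array","items":{"type":"number"}}}},"required":["plan"]}

```bash
mkdir -p pics; ls; python3 - <<'E'
from workcell import ctrl
import cv2,pickle
s=ctrl.state();print({k:(v if not hasattr(v,'round') else v) for k,v in s.items()})
for n in ['scene','top','wrist']:
    c=ctrl.camera(n);cv2.imwrite(f'pics/{n}0.png',c['frame']);pickle.dump(c,open(f'{n}0.pkl','wb'))
    print(n,c['fx'],c['cx'],c['cy'],c['dist_coeffs'],c['R'],c['t'])
E
```

```text
pics
{'time_s': 0.0, 'joints': array([ 1.34400567e+00,  3.14173327e-01, -4.81031387e-02,  1.21018891e+00,
        2.95012217e-05,  1.57078737e+00]), 'dq': array([ 0.00027612,  0.00039228, -0.00035912,  0.00166053,  0.00025826,
        0.00115106]), 'effort': array([ 6.69324654e-04, -5.39591932e+01,  3.39746261e+01,  1.95347797e-02,
        1.97412769e-04,  4.53413222e-06]), 'tool_pos': array([0.13476053, 0.58403059, 0.20725563]), 'ee_rot': array([ 1.13147996e-01,  9.93577795e-01, -8.27495439e-04, -1.09088099e-04]), 'wrist_force': array([ 0.50995237,  1.46667362, -0.31065797]), 'wrist_torque': array([ 0.01641479,  0.00143915, -0.03266279]), 'finger_gap': 0.08512075702965127}
scene 436.10615213272996 321.0252753888229 245.16524635603577 [-0.0069212  0.         0.         0.         0.       ] [[-0.84062229  0.54136163  0.01678551]
 [ 0.39360137  0.63188353 -0.66768344]
 [-0.37206468 -0.55466278 -0.74425605]] [ 0.39879791 -0.23237011  1.21831979]
top 537.2087424688732 326.5954244056386 242.6860626354955 [-0.0735268  0.         0.         0.         0.       ] [[ 0.09437911 -0.9955111   0.00708688]
 [-0.97278598 -0.09373314 -0.21189982]
 [ 0.2116129   0.0131049  -0.9772657 ]] [0.07848418 0.5352814  1.23097927]
wrist 339.7157333463536 323.9396495494297 234.28731464787109 [-0.05392987  0.          0.          0.          0.        ] [[ 2.26833142e-01  9.73933416e-01 -6.54050333e-04]
 [ 9.36349774e-01 -2.17894899e-01  2.75265171e-01]
 [ 2.67947434e-01 -6.30516835e-02 -9.61368118e-01]] [-0.59784802 -0.034775    0.37841402]
```

View pics/top0.png

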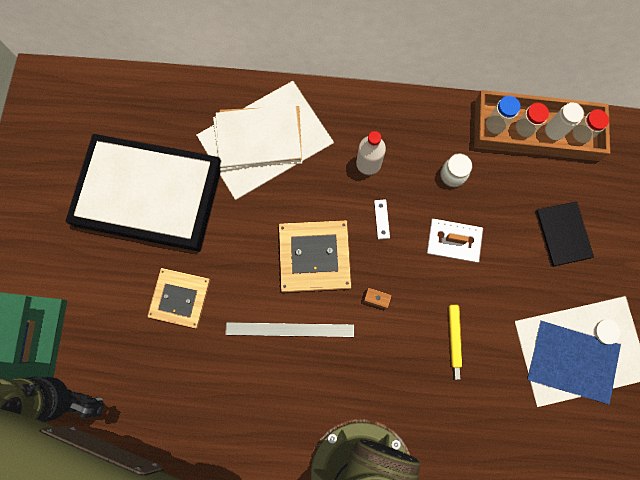

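View pics/scene0.png

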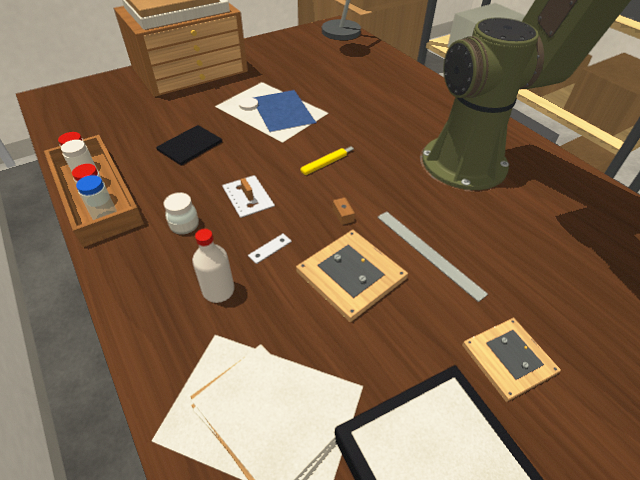

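View pics/wrist0.png

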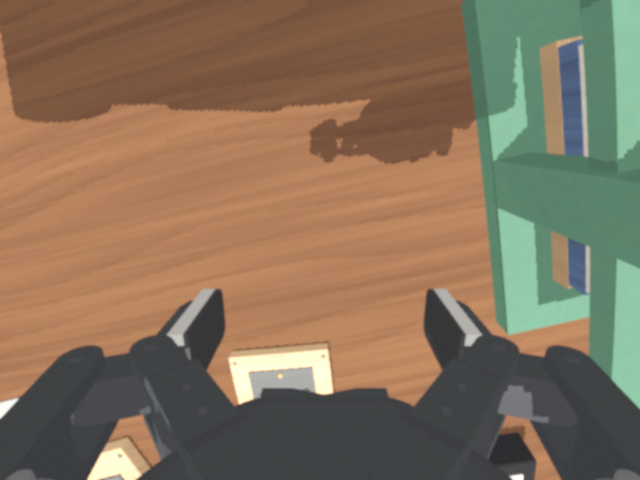

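```bash
python3 - <<'E'
import cv2,numpy as np
t=cv2.imread('pics/top0.png');s=cv2.imread('pics/scene0.png')
a=cv2.resize(t[212:300,270:360],None,fx=4.4,fy=4.4,interpolation=cv2.INTER_CUBIC)
b=cv2.resize(t[208:274,418:494],None,fx=5,fy=5,interpolation=cv2.INTER_CUBIC)
c=np.zeros((400,800,3),np.uint8);c[:a.shape[0],:a.shape[1]]=a;c[:b.shape[0],410:410+b.shape[1]]=b
cv2.imwrite('pics/crop1.png',c)
a=cv2.resize(s[225:325,290:415],None,fx=3.2,fy=3.2,interpolation=cv2.INTER_CUBIC)
b=cv2.resize(s[165:225,212:282],None,fx=5,fy=5,interpolation=cv2.INTER_CUBIC)
c=np.zeros((400,800,3),np.uint8);c[:a.shape[0],:a.shape[1]]=a;c[:b.shape[0],410:410+b.shape[1]]=b
cv2.imwrite('pics/crop2.png',c)
E
```

```text
(no output)
```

View pics/crop1.png

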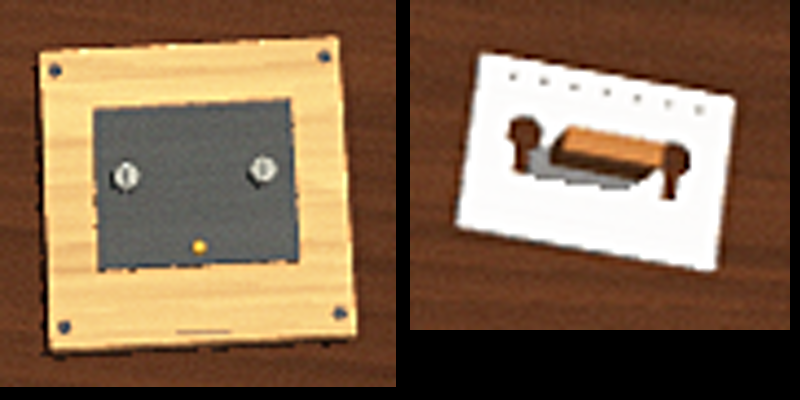

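View pics/crop2.png

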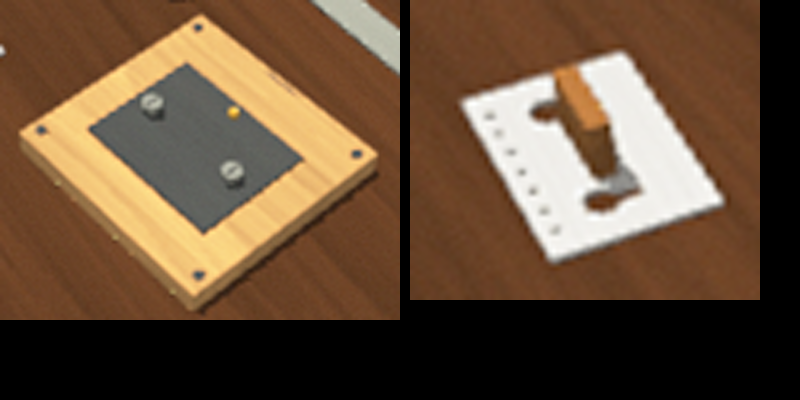

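```bash
cat > h.py <<'E'
import numpy as np,cv2,pickle
from scipy.optimize import least_squares
def proj(c,P):
    P=np.asarray(P,float).reshape(-1,3)
    K=np.array([[c['fx'],0,c['cx']],[0,c['fy'],c['cy']],[0,0,1]])
    return cv2.projectPoints(P,cv2.Rodrigues(np.array(c['R']))[0],np.array(c['t']),K,np.array(c['dist_coeffs']))[0][:,0]
def body(p,L):
    x,y,a=p[:3];L=np.asarray(L,float);c,s=np.cos(a),np.sin(a)
    return np.c_[x+c*L[:,0]-s*L[:,1],y+s*L[:,0]+c*L[:,1],L[:,2]]
def un(q,ox,oy,k,px=0): q=np.asarray(q,float);return (q-[px,0]+.5)/k-.5+[ox,oy]
E
python3 - <<'E'
from h import *
T=pickle.load(open('top0.pkl','rb'));S=pickle.load(open('scene0.pkl','rb'))
def cor(hx,hy,cx,z): return [[cx+hx,hy,z],[cx+hx,-hy,z],[cx-hx,-hy,z],[cx-hx,hy,z]]
# plate order ++,+-,--,-+
pt=un([(480,53),(735,98),(717,270),(457,228)],418,208,5,410)
ps=un([(552,260),(460,101),(622,51),(725,203)],212,165,5,410)
L=cor(.045,.065,0,.004)
def fit(p0,views,fn):
    r=least_squares(lambda p:np.concatenate([(proj(c,fn(p))-o).ravel() for c,o in views]),p0)
    return r.x,np.sqrt(np.mean(r.fun**2)),r.fun.reshape(-1,2)
for v in ([(T,pt)],[(S,ps)],[(T,pt),(S,ps)]):
    print('plate',*fit([.5,-.2,-.2],v,lambda p:body(p,L))[:2])
bt=un([(40,52),(338,38),(356,336),(50,350)],270,212,4.4)
bs=un([(193,297),(20,133),(203,14),(378,155)],290,225,3.2)
kt=un([(94,108),(291,99),(299,261),(98,270),(126,176),(263,169),(199,246)],270,212,4.4)
ks=un([(205,233),(89,128),(186,64),(303,158),(232,171),(152,102),(233,112)],290,225,3.2)
def jf(p):
    s=p[3]
    # bar centre offset p[4] rel. to screws
    k=cor(.046,.056,-.035+s+p[4],.023)+[[-.035+s,.038,.034],[-.035+s,-.038,.034],[-.0755+s,0,.029]]
    return body(p,cor(.085,.085,-.005,.020)+k)
for v in ([(T,np.r_[bt,kt])],[(S,np.r_[bs,ks])],[(T,np.r_[bt,kt]),(S,np.r_[bs,ks])]):
    x,r,f=fit([.5,.05,0,.02,0],v,jf);print('jig',x,r)
print(f.round(1).tolist())
E
```

```text
plate [ 0.57495954 -0.19149504 -0.07397889] 0.29675473398786406
plate [ 0.57511587 -0.18853184 -0.07998629] 0.28419445670196514
plate [ 0.57480504 -0.19051395 -0.07662828] 0.4474533791228066
jig [ 0.50400253  0.15770596  0.14338835  0.0383349  -0.0043147 ] 0.16970415448478207
jig [ 0.50495598  0.16025426  0.14511086  0.03815808 -0.00490487] 0.3280186604041345
jig [ 0.50436023  0.15895437  0.14439665  0.03822152 -0.00460775] 0.44925401976719087
[[-0.7, -0.3], [-0.2, -0.3], [-0.3, -0.2], [-0.8, -0.0], [-0.9, 0.0], [-0.4, -0.1], [-0.2, -0.1], [-0.5, 0.0], [-0.4, -0.2], [-0.4, -0.1], [-0.6, -0.1], [0.2, -0.5], [-0.5, -0.8], [-0.4, -0.4], [0.3, -0.5], [-0.7, -0.4], [-0.7, -0.4], [0.2, -1.0], [0.2, -0.2], [-0.3, -0.3], [-0.2, -0.2], [0.2, -0.9]]
```

```bash
cat >> h.py <<'E'
from scipy.spatial.transform import Rotation as Ro
def rowsto(pos,yaw,n,clos,start=None):
    """rows from the current (or given) pose to pos, tool straight down, tool y at yaw"""
    from workcell import ctrl
    s=ctrl.state() if start is None else None
    p=s['tool_pos'] if s else start[0]; R=Ro.from_quat(s['ee_rot']) if s else start[1]
    y=np.array([np.cos(yaw),np.sin(yaw),0]);z=np.array([0,0,-1.]);x=np.cross(y,z)
    Rt=Ro.from_matrix(np.c_[x,y,z]); d=(R.inv()*Rt).as_rotvec()/n
    step=(np.asarray(pos)-p)/n; out=[]
    for i in range(n):
        out.append(list(R.inv().apply(step).round(4))+list(d.round(4))+[clos]); R=R*Ro.from_rotvec(d)
    for i in range(0,n,5): print([[float(v) for v in r] for r in out[i:i+5]])
def st():
    from workcell import ctrl
    s=ctrl.state();R=Ro.from_quat(s['ee_rot']).as_matrix()
    print(s['time_s'],'pos',s['tool_pos'].round(4),'yaw',np.arctan2(R[1,1],R[0,1]).round(4),'z',R[:,2].round(4),'F',s['wrist_force'].round(2),'M',s['wrist_torque'].round(3),'gap',round(s['finger_gap'],4))
E
python3 -c "
from h import *
rowsto([.575,-.19,.15],-.077,16,0)"
```

```text
[[-0.0377, -0.041, 0.0036, -0.0001, 0.0001, 0.0888, 0.0], [-0.0412, -0.0375, 0.0036, -0.0001, 0.0001, 0.0888, 0.0], [-0.0443, -0.0337, 0.0036, -0.0001, 0.0001, 0.0888, 0.0], [-0.0471, -0.0296, 0.0036, -0.0001, 0.0001, 0.0888, 0.0], [-0.0496, -0.0253, 0.0036, -0.0001, 0.0001, 0.0888, 0.0]]
[[-0.0516, -0.0208, 0.0036, -0.0001, 0.0001, 0.0888, 0.0], [-0.0533, -0.0161, 0.0036, -0.0001, 0.0001, 0.0888, 0.0], [-0.0545, -0.0113, 0.0036, -0.0001, 0.0001, 0.0888, 0.0], [-0.0553, -0.0065, 0.0036, -0.0001, 0.0001, 0.0888, 0.0], [-0.0556, -0.0015, 0.0036, -0.0001, 0.0001, 0.0888, 0.0]]
[[-0.0556, 0.0034, 0.0036, -0.0001, 0.0001, 0.0888, 0.0], [-0.055, 0.0083, 0.0036, -0.0001, 0.0001, 0.0888, 0.0], [-0.0541, 0.0132, 0.0036, -0.0001, 0.0001, 0.0888, 0.0], [-0.0527, 0.0179, 0.0036, -0.0001, 0.0001, 0.0888, 0.0], [-0.0509, 0.0225, 0.0036, -0.0001, 0.0001, 0.0888, 0.0]]
[[-0.0487, 0.0269, 0.0036, -0.0001, 0.0001, 0.0888, 0.0]]
```

move_arm(plan=[[-0.038,-0.041,0.0,0,0,0.089,0],[-0.041,-0.0375,0.0,0,0,0.089,0],[-0.044,-0.034,0.0,0,0,0.089,0],[-0.047,-0.03,0.0,0,0,0.089,0],[-0.05,-0.025,0.0,0,0,0.089,0]])

```text
time_s: 0.78
tool_pos: [0.2727, 0.3404, 0.208]
ee_rot: [0.331, 0.944, 0.0, 0.0]
wrist_force: [0.3, 0.1, 0.1]
finger_gap: 0.0857
```

move_arm(plan=[[-0.052,-0.021,0.0,0,0,0.089,0],[-0.053,-0.016,0.0,0,0,0.089,0],[-0.0545,-0.011,0.0,0,0,0.089,0],[-0.055,-0.0065,0.0,0,0,0.089,0],[-0.0555,-0.0015,0.0,0,0,0.089,0]])

```text
time_s: 1.4
tool_pos: [0.4101, 0.0987, 0.2082]
ee_rot: [0.531, 0.847, 0.0, 0.0]
wrist_force: [0.8, 0.1, -1.0]
finger_gap: 0.0853
```

```bash
python3 -c "
from h import *
st();rowsto([.575,-.19,.18],-.077,7,0)"
```

```text
1.4 pos [0.4101 0.0987 0.2082] yaw 0.451 z [ 4.e-04  2.e-04 -1.e+00] F [ 0.83  0.08 -0.97] M [-0.004 -0.026  0.017] gap 0.0853
[[-0.0474, 0.0032, 0.004, 0.0001, -0.0, 0.0754, 0.0], [-0.047, 0.0068, 0.004, 0.0001, -0.0, 0.0754, 0.0], [-0.0464, 0.0103, 0.004, 0.0001, -0.0, 0.0754, 0.0], [-0.0455, 0.0138, 0.004, 0.0001, -0.0, 0.0754, 0.0], [-0.0443, 0.0172, 0.004, 0.0001, -0.0, 0.0754, 0.0]]
[[-0.0429, 0.0204, 0.004, 0.0001, -0.0, 0.0754, 0.0], [-0.0412, 0.0236, 0.004, 0.0001, -0.0, 0.0754, 0.0]]
```

move_arm(plan=[[-0.047,0.003,0.004,0,0,0.075,0],[-0.047,0.007,0.004,0,0,0.075,0],[-0.046,0.01,0.004,0,0,0.075,0],[-0.045,0.014,0.004,0,0,0.075,0],[-0.044,0.017,0.004,0,0,0.075,0]])

```text
time_s: 2.02
tool_pos: [0.528, -0.1055, 0.1878]
ee_rot: [0.68, 0.734, 0.0, -0.0]
wrist_force: [-0.2, 0.4, -0.2]
finger_gap: 0.085
```

move_arm(plan=[[-0.04,0.02,0.004,0,0,0.06,0],[-0.025,0.01,0.004,0,0,0.03,0],[0,0,0,0,0,0,0]])

```text
time_s: 2.4
tool_pos: [0.5608, -0.1681, 0.1792]
ee_rot: [0.712, 0.703, -0.0, -0.001]
wrist_force: [0.1, -0.5, 0.3]
finger_gap: 0.0854
```

```bash
python3 -c "
from h import *
from workcell import ctrl
st()
c=ctrl.camera('wrist');cv2.imwrite('pics/w1.png',c['frame']);pickle.dump(c,open('w1.pkl','wb'))"
```

```text
2.4 pos [ 0.5608 -0.1681  0.1792] yaw -0.0127 z [-1.4e-03  5.0e-04 -1.0e+00] F [ 0.12 -0.47  0.26] M [ 0.035  0.026 -0.041] gap 0.0854
```

View pics/w1.png

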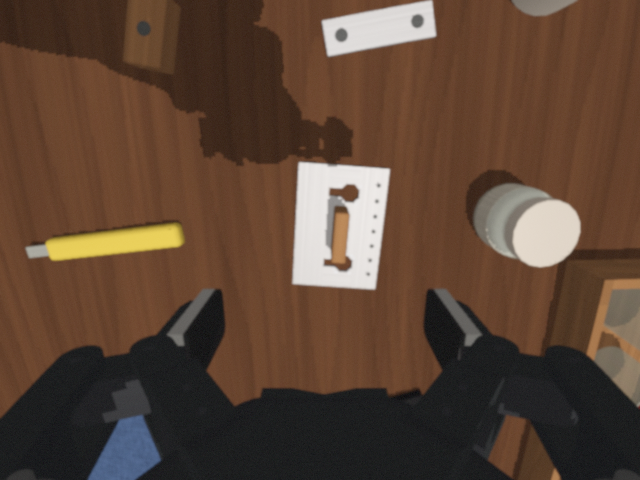

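```bash
python3 - <<'E'
from h import *
c=pickle.load(open('w1.pkl','rb'))
g=cv2.cvtColor(c['frame'],cv2.COLOR_BGR2GRAY)
q=np.float32([(389,168.5),(376,289.5),(293,284.5),(300,164)]).reshape(-1,1,2)
q=cv2.cornerSubPix(g,q,(4,4),(-1,-1),(3,30,.01))[:,0];print(q)
L=[[.045,.065,.004],[.045,-.065,.004],[-.045,-.065,.004],[-.045,.065,.004]]
r=least_squares(lambda p:(proj(c,body(p,L))-q).ravel(),[.57,-.19,-.07]);print(r.x,r.fun.round(2))
rowsto([*r.x[:2],.06],r.x[2],4,0)
E
```

```text
[[389.43292 168.27618]
 [374.8017  288.93274]
 [291.80978 283.47458]
 [298.47406 161.5104 ]]
[ 0.57529763 -0.19094018 -0.08762951] [-0.23  0.31 -0.39 -0.34  0.51 -0.38  0.11  0.24]
[[-0.006, 0.0038, 0.0299, -0.0004, -0.0002, 0.019, 0.0], [-0.0059, 0.0039, 0.0299, -0.0004, -0.0002, 0.019, 0.0], [-0.0058, 0.004, 0.0299, -0.0004, -0.0002, 0.019, 0.0], [-0.0057, 0.0041, 0.0299, -0.0004, -0.0002, 0.019, 0.0]]
```

move_arm(plan=[[-0.006,0.004,0.03,0,0,0.018,0],[-0.006,0.004,0.03,0,0,0.018,0],[-0.006,0.004,0.03,0,0,0.018,0],[-0.006,0.004,0.03,0,0,0.018,0],[0,0,0,0,0,0,0]])

```text
time_s: 3.08
tool_pos: [0.5737, -0.1898, 0.0582]
ee_rot: [0.735, 0.678, -0.001, -0.002]
wrist_force: [-0.0, -0.5, 0.8]
finger_gap: 0.0853
```

```bash
python3 -c "
from h import *
st();rowsto([.5752,-.1908,.009],-.084,2,0)"
```

```text
3.075 pos [ 0.5737 -0.1898  0.0582] yaw -0.0814 z [-0.0046  0.0019 -1.    ] F [-0.   -0.52  0.83] M [0.044 0.008 0.02 ] gap 0.0853
[[-0.0005, 0.0009, 0.0246, -0.0024, -0.0008, 0.0013, 0.0], [-0.0005, 0.0009, 0.0246, -0.0024, -0.0008, 0.0013, 0.0]]
```

move_arm(plan=[[-0.001,0.001,0.02,0,0,0,0],[0,0.001,0.017,0,0,0,0],[0,0,0.011,0,0,0,0],[0,0,0,0,0,0,0]])

```text
time_s: 3.58
tool_pos: [0.5773, -0.1923, 0.0116]
ee_rot: [0.736, 0.677, -0.0, -0.001]
wrist_force: [0.5, -0.3, -1.3]
finger_gap: 0.0855
```

```bash
python3 -c "
from h import *
st()"
```

```text
3.575 pos [ 0.5773 -0.1923  0.0116] yaw -0.0826 z [-1.4e-03  5.0e-04 -1.0e+00] F [ 0.51 -0.29 -1.32] M [-0.044  0.02  -0.011] gap 0.0855
```

Slightly past in x; correct, settle at z≈9 mm, and close.

move_arm(plan=[[-0.001,-0.002,0.002,0,0,0,0],[0,0,0,0,0,0,0],[0,0,0,0,0,0,0.6],[0,0,0,0,0,0,1],[0,0,0,0,0,0,1]])

```text
time_s: 4.2
tool_pos: [0.5761, -0.1937, 0.0102]
ee_rot: [0.736, 0.677, 0.0, 0.0]
wrist_force: [0.6, 0.1, -0.4]
finger_gap: 0.0319
```

move_arm(plan=[[0,0,0,0,0,0,1],[0,0,0,0,0,0,1],[0,0,0,0,0,0,1],[0,0,0,0,0,0,1]])

```text
time_s: 4.7
tool_pos: [0.5762, -0.1937, 0.0104]
ee_rot: [0.736, 0.677, 0.0, 0.0]
wrist_force: [-1.3, 1.4, 3.8]
finger_gap: 0.0117
```

```bash
python3 -c "
from h import *
st()"
```

```text
4.7 pos [ 0.5762 -0.1937  0.0104] yaw -0.083 z [ 4.e-04 -1.e-04 -1.e+00] F [-1.31  1.38  3.83] M [0.044 0.159 0.012] gap 0.0117
```

move_arm(plan=[[0,0,-0.01,0,0,0,1],[0,0,-0.02,0,0,0,1],[0,0,-0.03,0,0,0,1],[0,0,-0.03,0,0,0,1],[0,0,-0.02,0,0,0,1]])

```text
time_s: 5.32
tool_pos: [0.5764, -0.1938, 0.1219]
ee_rot: [0.736, 0.677, 0.0, 0.001]
wrist_force: [-0.5, -0.9, -1.1]
finger_gap: 0.0118
```

```bash
python3 -c "
from h import *
from workcell import ctrl
st()
for n in ['wrist','top','scene']:
  c=ctrl.camera(n);cv2.imwrite('pics/%s2.png'%n,c['frame']);pickle.dump(c,open('%s2.pkl'%n,'wb'))
st()"
```

```text
5.325 pos [ 0.5764 -0.1938  0.1219] yaw -0.083 z [ 1.2e-03 -4.0e-04 -1.0e+00] F [-0.53 -0.91 -1.08] M [-0.06   0.003  0.015] gap 0.0118
5.475 pos [ 0.5768 -0.1939  0.1212] yaw -0.083 z [ 2.1e-03 -7.0e-04 -1.0e+00] F [-0.39 -0.06 -1.3 ] M [-0.001 -0.002 -0.052] gap 0.0118
```

View pics/wrist2.png

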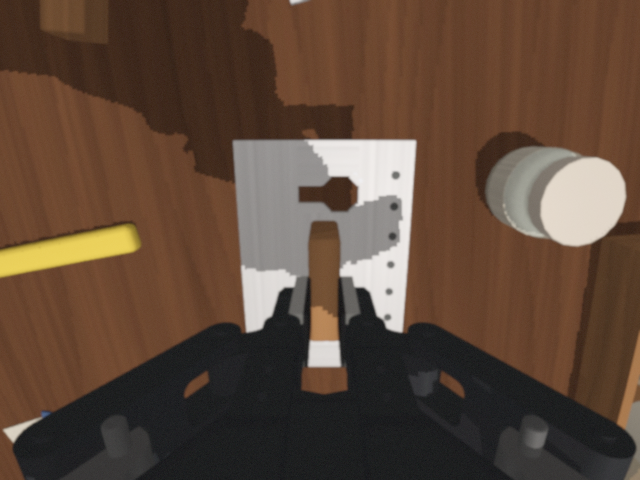

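View pics/scene2.png

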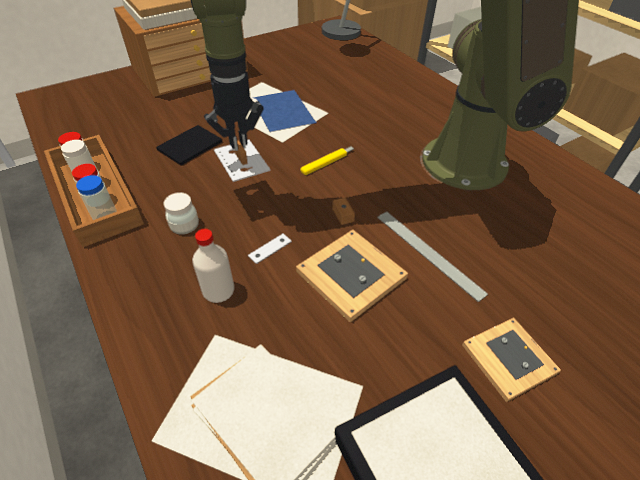

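```bash
python3 - <<'E'
from h import *
c=pickle.load(open('wrist2.pkl','rb'))
g=cv2.cvtColor(c['frame'],cv2.COLOR_BGR2GRAY)
im=c['frame'][120:360,215:435];cv2.imwrite('pics/w2c.png',cv2.resize(im,None,fx=2.5,fy=2.5,interpolation=cv2.INTER_CUBIC))
q=np.float32([(415,140.5),(234,140.5)]).reshape(-1,1,2)
q=cv2.cornerSubPix(g,q,(4,4),(-1,-1),(3,30,.01))[:,0];print(q)
q=np.r_[q,[[341,194]]]
R=np.array(c['R']);print('cam',-R.T@c['t'])
for z in (.113,.1148,.117):
    L=[[.045,.065,z],[-.045,.065,z],[.008,.038,z]]
    r=least_squares(lambda p:(proj(c,body(p,L))-q).ravel(),[.57,-.19,-.07]);print(z,r.x,r.fun.round(2))
E
```

```text
[[415.6694  139.82819]
 [232.40616 139.8863 ]]
cam [ 0.58190541 -0.12565852  0.28752346]
0.113 [ 0.57700481 -0.19141166 -0.0826799 ] [-0.97 -0.05  1.86  0.33 -0.92 -0.5 ]
0.1148 [ 0.57698342 -0.19133322 -0.08262272] [-0.08 -0.19  0.86  0.2  -0.81 -0.09]
0.117 [ 0.57695745 -0.19123807 -0.08254887] [ 1.04 -0.36 -0.38  0.05 -0.67  0.42]
```

View pics/w2c.png

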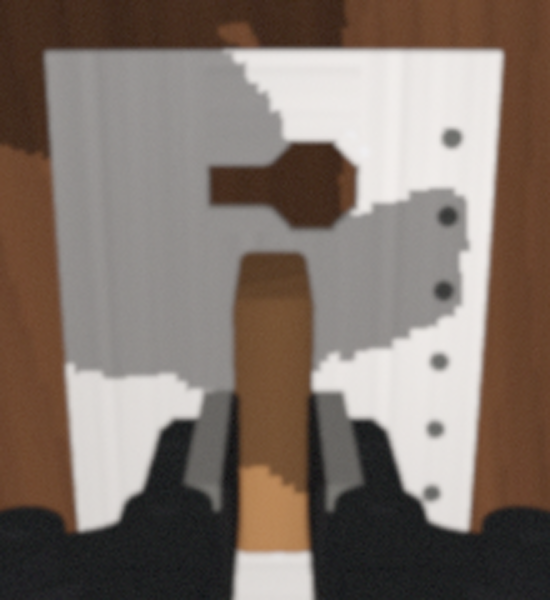

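```bash
python3 -c "
from h import *
st();rowsto([.5,.02,.15],.144,6,1)"
```

```text
5.475 pos [ 0.5768 -0.1939  0.1212] yaw -0.083 z [ 2.1e-03 -7.0e-04 -1.0e+00] F [-0.39 -0.06 -1.3 ] M [-0.001 -0.002 -0.052] gap 0.0118
[[0.0345, -0.0157, -0.0049, 0.0004, 0.0001, -0.0378, 1.0], [0.035, -0.0144, -0.0048, 0.0004, 0.0001, -0.0378, 1.0], [0.0356, -0.0131, -0.0048, 0.0004, 0.0001, -0.0378, 1.0], [0.036, -0.0117, -0.0048, 0.0004, 0.0001, -0.0378, 1.0], [0.0364, -0.0103, -0.0048, 0.0004, 0.0001, -0.0378, 1.0]]
[[0.0368, -0.0089, -0.0048, 0.0004, 0.0001, -0.0378, 1.0]]
```

move_arm(plan=[[0.02,-0.008,-0.006,0,0,-0.02,1],[0.035,-0.015,-0.006,0,0,-0.04,1],[0.036,-0.013,-0.006,0,0,-0.04,1],[0.036,-0.013,-0.006,0,0,-0.04,1],[0.036,-0.011,-0.005,0,0,-0.04,1]])

```text
time_s: 6.1
tool_pos: [0.516, -0.0276, 0.1483]
ee_rot: [0.671, 0.741, -0.0, -0.001]
wrist_force: [0.5, -0.6, -1.4]
finger_gap: 0.0117
```

move_arm(plan=[[0.033,-0.01,0,0,0,-0.03,1],[0.018,-0.005,0,0,0,-0.017,1],[0,0,0,0,0,0,1],[0,0,0,0,0,0,1]])

```text
time_s: 6.6
tool_pos: [0.4978, 0.0189, 0.1489]
ee_rot: [0.655, 0.756, -0.0, 0.0]
wrist_force: [0.5, 0.1, -0.9]
finger_gap: 0.0118
```

```bash
python3 -c "
from h import *
from workcell import ctrl
st()
for n in ['wrist']:
  c=ctrl.camera(n);cv2.imwrite('pics/%s3.png'%n,c['frame']);pickle.dump(c,open('%s3.pkl'%n,'wb'))
st()"
```

```text
6.6 pos [0.4978 0.0189 0.1489] yaw 0.1437 z [-1.e-04 -5.e-04 -1.e+00] F [ 0.47  0.08 -0.91] M [ 0.031 -0.03   0.011] gap 0.0118
6.65 pos [0.4979 0.0187 0.1489] yaw 0.1431 z [-1.e-04 -4.e-04 -1.e+00] F [ 0.2  -0.39 -0.68] M [-0.008  0.03   0.04 ] gap 0.0118
```

View pics/wrist3.png

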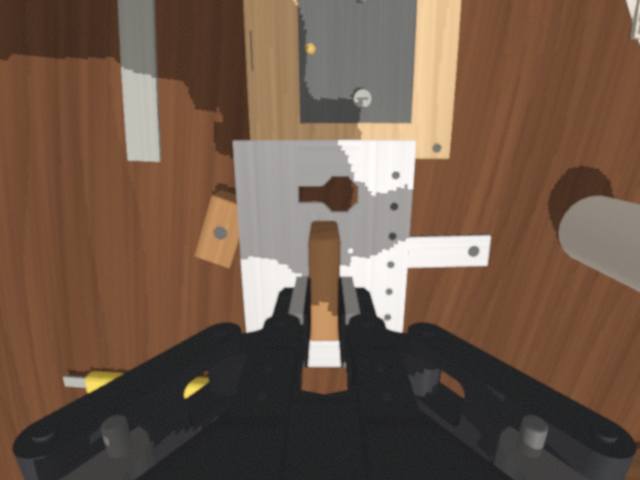

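```bash
python3 - <<'E'
from h import *
c=pickle.load(open('wrist3.pkl','rb'))
q=np.float32([(362,98),(311,48),(450,158),(411,122.5),(300,123)])
w=np.array([1,1,1,.7,.7])
def jf(p):
    s=p[3];b=s-.035+p[4]
    return body(p,[[-.035+s,-.038,.034],[-.0755+s,0,.029],[.08,-.085,.02],[b+.046,-.056,.023],[b-.046,-.056,.023]])
r=least_squares(lambda p:((proj(c,jf(p))-q)*w[:,None]).ravel(),[.504,.158,.144,.038,-.0046]);print(r.x,r.fun.reshape(-1,2).round(1))
p=r.x
print('drop grip',body(p,[[-.025+p[3]-.018,0,0]]),'home',body(p,[[-.025+p[3],0,0]]))
print('pred s', )
im=c['frame'][0:170,230:470];cv2.imwrite('pics/w3c.png',cv2.resize(im,None,fx=3,fy=3,interpolation=cv2.INTER_CUBIC))
E
```

```text
[ 0.50507449  0.15747214  0.15139792  0.03784547 -0.00443739] [[ 0.9  0.2]
 [-0.9 -0.6]
 [ 0.   0.2]
 [ 0.3  0.1]
 [-0.3  0.3]]
drop grip [[0.49997892 0.15669473 0.        ]] home [[0.51777302 0.15940949 0.        ]]
pred s
```

View pics/w3c.png

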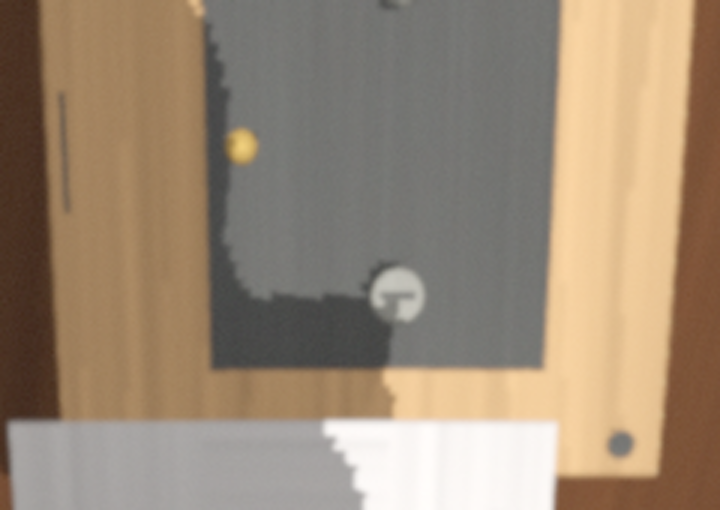

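```bash
python3 -c "
from h import *
st();rowsto([.5,.1548,.065],.147,5,1)"
```

```text
6.65 pos [0.4979 0.0187 0.1489] yaw 0.1431 z [-1.e-04 -4.e-04 -1.e+00] F [ 0.2  -0.39 -0.68] M [-0.008  0.03   0.04 ] gap 0.0118
[[0.0269, 0.0043, 0.0168, -0.0, 0.0001, -0.0008, 1.0], [0.0269, 0.0043, 0.0168, -0.0, 0.0001, -0.0008, 1.0], [0.0269, 0.0043, 0.0168, -0.0, 0.0001, -0.0008, 1.0], [0.0269, 0.0044, 0.0168, -0.0, 0.0001, -0.0008, 1.0], [0.0269, 0.0044, 0.0168, -0.0, 0.0001, -0.0008, 1.0]]
```

move_arm(plan=[[0.03,0.005,0,0,0,0,1],[0.035,0.005,0.01,0,0,-0.001,1],[0.035,0.006,0.025,0,0,-0.001,1],[0.025,0.004,0.025,0,0,-0.001,1],[0.01,0.002,0.022,0,0,-0.001,1]])

```text
time_s: 7.28
tool_pos: [0.5004, 0.1566, 0.066]
ee_rot: [0.653, 0.757, -0.0, -0.0]
wrist_force: [-0.4, -0.4, -1.6]
finger_gap: 0.012
```

move_arm(plan=[[0,0,0,0,0,0,1],[0,0,0,0,0,0,1]])

```text
time_s: 7.52
tool_pos: [0.5007, 0.1553, 0.0677]
ee_rot: [0.653, 0.757, 0.0, 0.0]
wrist_force: [0.2, 0.0, -0.9]
finger_gap: 0.012
```

```bash
python3 -c "
from h import *
from workcell import ctrl
st();rowsto([.5,.1548,.056],.147,1,1)
for n in ['wrist','scene','top']:
  c=ctrl.camera(n);cv2.imwrite('pics/%s4.png'%n,c['frame']);pickle.dump(c,open('%s4.pkl'%n,'wb'))
st()
s=cv2.imread('pics/scene4.png')[190:340,270:430]
cv2.imwrite('pics/s4c.png',cv2.resize(s,None,fx=4,fy=4,interpolation=cv2.INTER_CUBIC))
"
```

```text
7.525 pos [0.5007 0.1553 0.0677] yaw 0.1468 z [ 5.e-04 -2.e-04 -1.e+00] F [ 0.15  0.01 -0.86] M [-0.009 -0.035  0.025] gap 0.012
[[-0.0004, -0.0007, 0.0117, 0.0004, 0.0003, -0.0002, 1.0]]
7.675 pos [0.501  0.1556 0.0682] yaw 0.1468 z [ 1.8e-03  4.0e-04 -1.0e+00] F [ 0.67 -0.46 -0.92] M [-0.019 -0.014  0.019] gap 0.0116
```

View pics/wrist4.png

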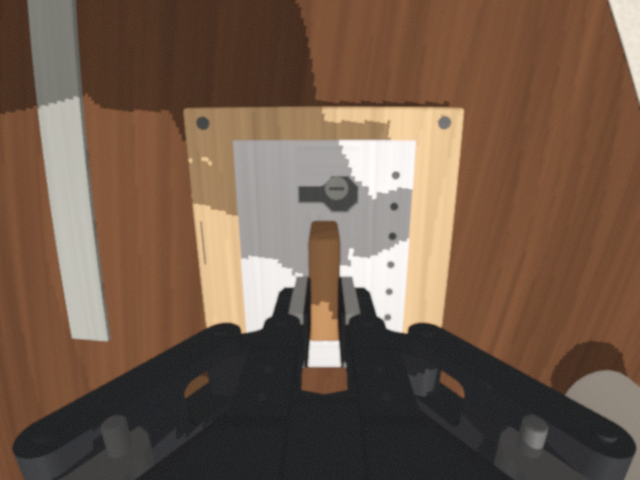

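View pics/s4c.png

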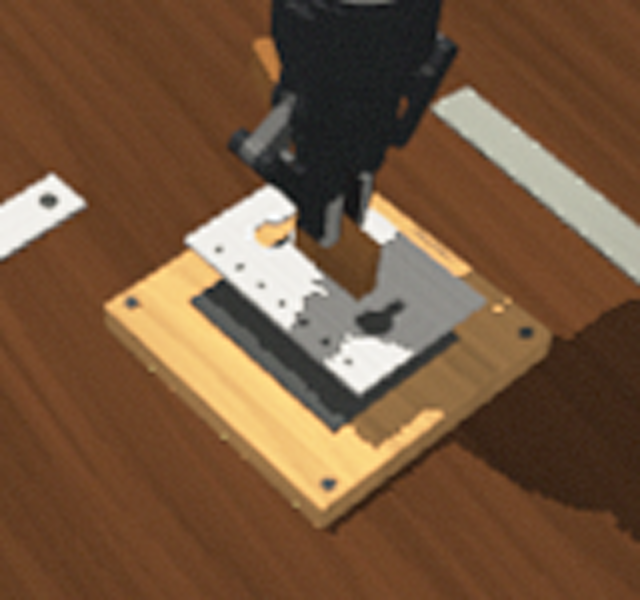

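```bash
python3 - <<'E'
from h import *
c=pickle.load(open('wrist4.pkl','rb'))
im=c['frame'][165:225,285:375];cv2.imwrite('pics/w4c.png',cv2.resize(im,None,fx=8,fy=8,interpolation=cv2.INTER_CUBIC))
R=np.array(c['R']);t=np.array(c['t'])
K=np.array([[c['fx'],0,c['cx']],[0,c['fy'],c['cy']],[0,0,1]])
def ray(u,z):
    n=cv2.undistortPoints(np.float64([[u]]),K,np.array(c['dist_coeffs']))[0,0]
    d=R.T@[n[0],n[1],1];o=-R.T@t
    return (o+d*(z-o[2])/d[2])
print('screw',ray((336.5,188),.034),'open top', ray((341.5,194),.0682-.0064))
E
```

```text
screw [0.5019031  0.19564132 0.034     ] open top [0.50326934 0.19678689 0.0618    ]
```

View pics/w4c.png

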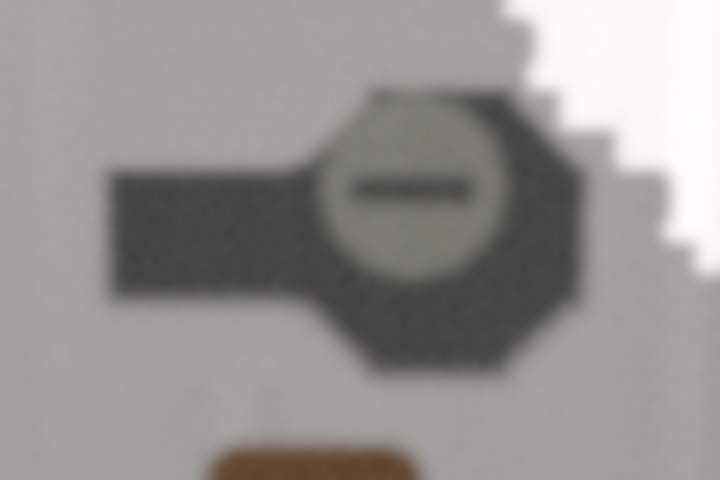

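move_arm(plan=[[-0.001,-0.0006,0.006,0,0,0,1],[0,0,0.006,0,0,0,1],[0,0,0.004,0,0,0,1],[0,0,0.002,0,0,0,1],[0,0,0,0,0,0,1]])

```text
time_s: 8.3
tool_pos: [0.4994, 0.155, 0.0489]
ee_rot: [0.653, 0.757, -0.0, -0.0]
wrist_force: [-0.1, -1.4, -0.4]
finger_gap: 0.0117
```

```bash
python3 -c "
from h import *
from workcell import ctrl
st()
c=ctrl.camera('wrist');pickle.dump(c,open('w5.pkl','wb'))
cv2.imwrite('pics/w5c.png',cv2.resize(c['frame'][165:225,285:375],None,fx=8,fy=8,interpolation=cv2.INTER_CUBIC))
st()
"
```

```text
8.3 pos [0.4994 0.155  0.0489] yaw 0.1481 z [-4.e-04 -2.e-04 -1.e+00] F [-0.11 -1.39 -0.44] M [-0.043 -0.018  0.009] gap 0.0117
8.35 pos [0.4995 0.155  0.049 ] yaw 0.1481 z [-1.e-04 -1.e-04 -1.e+00] F [ 0.9   0.5  -1.68] M [-0.063 -0.035 -0.006] gap 0.0118
```

View pics/w5c.png

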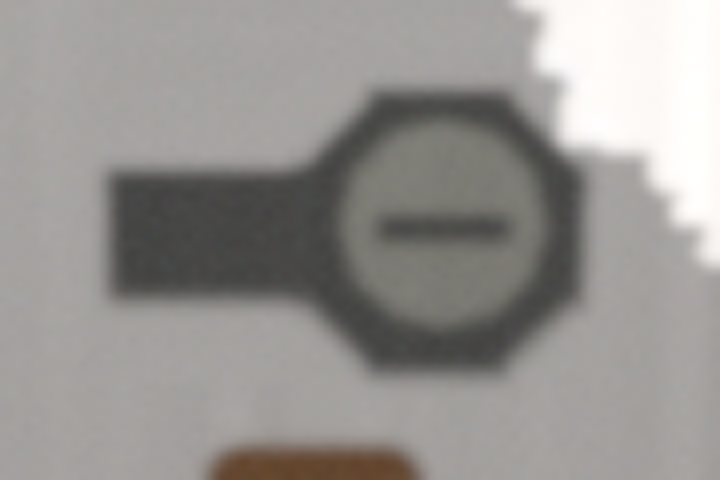

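move_arm(plan=[[0,0,0.003,0,0,0,1],[0,0,0.003,0,0,0,1],[0,0,0.003,0,0,0,1],[0,0,0.002,0,0,0,1],[0,0,0,0,0,0,1]])

```text
time_s: 8.98
tool_pos: [0.4996, 0.155, 0.0381]
ee_rot: [0.653, 0.757, 0.0, 0.0]
wrist_force: [-0.2, 0.3, 0.9]
finger_gap: 0.0114
```

```bash
python3 -c "
from h import *
st()"
```

```text
8.975 pos [0.4996 0.155  0.0381] yaw 0.148 z [ 1.e-04  0.e+00 -1.e+00] F [-0.17  0.28  0.89] M [-0.025  0.111 -0.058] gap 0.0114
```

move_arm(plan=[[0,0,0.002,0,0,0,1],[0,0,0.0015,0,0,0,1],[0,0,0.0005,0,0,0,1],[0,0,0,0,0,0,1]])

```text
time_s: 9.48
tool_pos: [0.4997, 0.155, 0.0342]
ee_rot: [0.653, 0.757, 0.0, 0.0]
wrist_force: [-0.4, 0.8, 3.1]
finger_gap: 0.0119
```

```bash
python3 -c "
from h import *
st()"
```

```text
9.475 pos [0.4997 0.155  0.0342] yaw 0.148 z [ 4.e-04  1.e-04 -1.e+00] F [-0.45  0.78  3.08] M [-0.079  0.021  0.013] gap 0.0119
```

move_arm(plan=[[0,0,0.0008,0,0,0,1],[0,0,0,0,0,0,1]])

```text
time_s: 9.72
tool_pos: [0.4996, 0.155, 0.0336]
ee_rot: [0.653, 0.757, 0.0, 0.0]
wrist_force: [-0.8, -0.7, 4.6]
finger_gap: 0.0117
```

move_arm(plan=[[0,0,0.0005,0,0,0,1],[0,0,0,0,0,0,1]])

```text
time_s: 9.98
tool_pos: [0.4994, 0.155, 0.0333]
ee_rot: [0.653, 0.757, 0.0, 0.0]
wrist_force: [-0.8, -0.8, 7.9]
finger_gap: 0.0117
```

```bash
python3 -c "
from h import *
st()"
```

```text
9.975 pos [0.4994 0.155  0.0333] yaw 0.148 z [ 0.  0. -1.] F [-0.78 -0.79  7.88] M [-0.206  0.531  0.027] gap 0.0117
```

move_arm(plan=[[0,0.002,0,0,0,0,1],[0,0.002,0,0,0,0,1],[0,0.002,0,0,0,0,1],[0,0,0,0,0,0,1]])

```text
time_s: 10.48
tool_pos: [0.5005, 0.1552, 0.0332]
ee_rot: [0.653, 0.758, -0.003, -0.003]
wrist_force: [-16.0, -3.1, 23.1]
finger_gap: 0.012
```

```bash
python3 -c "
from h import *
st()"
```

```text
10.475 pos [0.5005 0.1552 0.0332] yaw 0.1484 z [-7.9e-03 -7.0e-04 -1.0e+00] F [-16.02  -3.14  23.14] M [-0.642  3.518  0.026] gap 0.012
```

move_arm(plan=[[0,-0.003,0,0,0,0,1],[0,-0.002,0,0,0,0,1],[0,0,0,0,0,0,1]])

```text
time_s: 10.85
tool_pos: [0.5005, 0.1552, 0.0334]
ee_rot: [0.653, 0.757, 0.0, 0.0]
wrist_force: [-2.5, -1.1, 6.6]
finger_gap: 0.0116
```

```bash
python3 -c "
from h import *
from workcell import ctrl
st()
c=ctrl.camera('wrist');cv2.imwrite('pics/w6.png',c['frame']);pickle.dump(c,open('w6.pkl','wb'))
c=ctrl.camera('scene')
cv2.imwrite('pics/s6c.png',cv2.resize(c['frame'][215:325,285:415],None,fx=5,fy=5,interpolation=cv2.INTER_CUBIC))
st()
"
```

```text
10.85 pos [0.5005 0.1552 0.0334] yaw 0.1481 z [ 4.e-04  1.e-04 -1.e+00] F [-2.47 -1.07  6.64] M [-0.172  0.406  0.015] gap 0.0116
10.95 pos [0.5005 0.1552 0.0334] yaw 0.1481 z [ 3.e-04  2.e-04 -1.e+00] F [-2.5  -1.37  7.8 ] M [-0.226  0.446  0.019] gap 0.0117
```

View pics/w6.png

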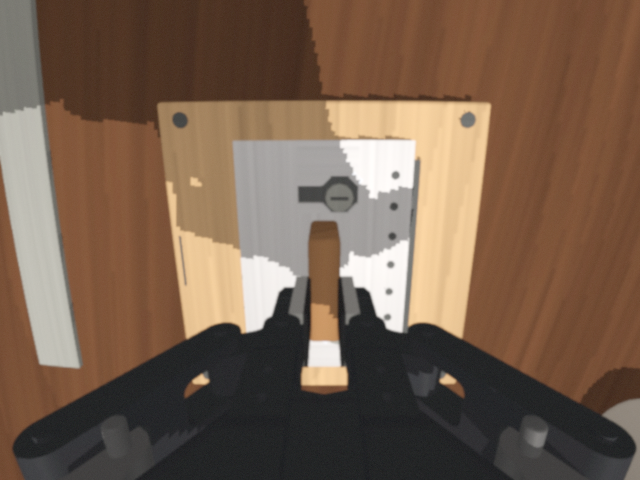

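View pics/s6c.png

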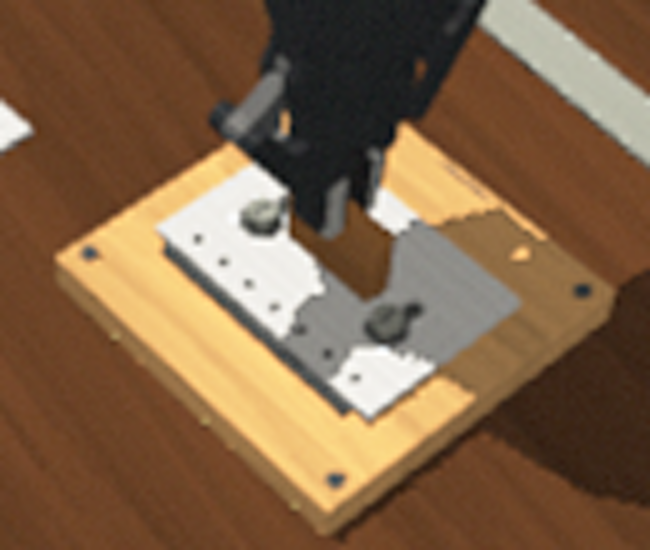

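```bash
python3 -c "
from h import *
c=pickle.load(open('w6.pkl','rb'))
cv2.imwrite('pics/w6c.png',cv2.resize(c['frame'][165:225,285:375],None,fx=8,fy=8,interpolation=cv2.INTER_CUBIC))
cv2.imwrite('pics/w6d.png',cv2.resize(c['frame'][95:345,155:495],None,fx=2.3,fy=2.3,interpolation=cv2.INTER_CUBIC))
"
```

```text
(no output)
```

View pics/w6c.png

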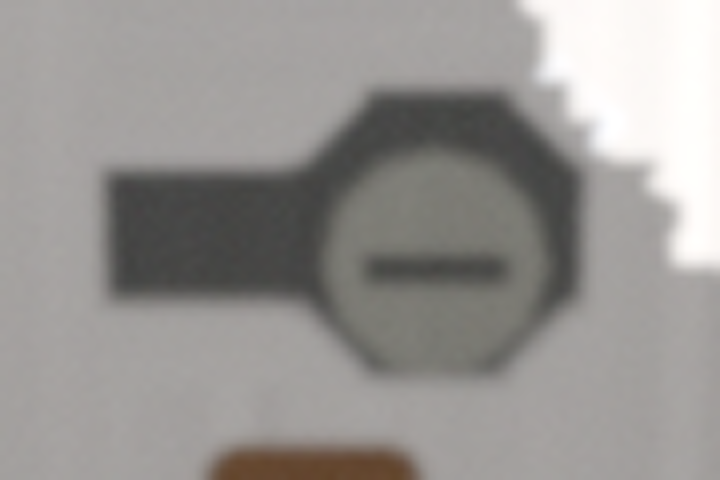

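View pics/w6d.png

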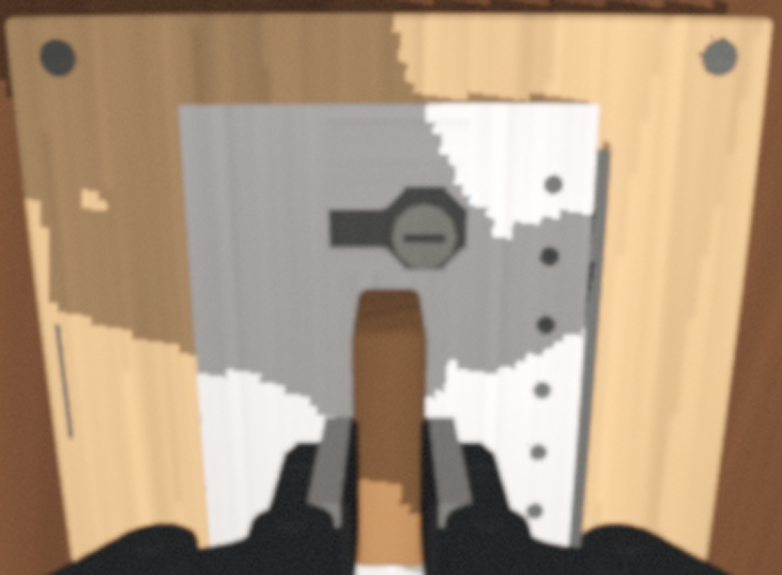

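move_arm(plan=[[-0.0006,0,-0.0008,0,0,0,1],[0,0,0,0,0,0,1]])

```text
time_s: 11.2
tool_pos: [0.5007, 0.155, 0.0338]
ee_rot: [0.653, 0.757, 0.0, -0.0]
wrist_force: [-0.3, 1.7, 3.2]
finger_gap: 0.0116
```

move_arm(plan=[[0,0.001,0,0,0,0,1],[0,0.001,0,0,0,0,1],[0,0,0,0,0,0,1]])

```text
time_s: 11.58
tool_pos: [0.5007, 0.155, 0.0335]
ee_rot: [0.653, 0.758, -0.001, -0.001]
wrist_force: [-6.3, 1.8, 10.5]
finger_gap: 0.0118
```

```bash
python3 -c "
from h import *
st()"
```

```text
11.575 pos [0.5007 0.155  0.0335] yaw 0.1483 z [-3.3e-03  5.0e-04 -1.0e+00] F [-6.32  1.76 10.53] M [ 0.222  1.36  -0.05 ] gap 0.0118
```

move_arm(plan=[[0,0,-0.0007,0,0,0,1],[0,0,0,0,0,0,1]])

```text
time_s: 11.82
tool_pos: [0.5013, 0.1549, 0.034]
ee_rot: [0.653, 0.758, -0.001, -0.001]
wrist_force: [-3.9, 0.6, 5.6]
finger_gap: 0.012
```

move_arm(plan=[[0,0,-0.0006,0,0,0,1],[0,0,0,0,0,0,1]])

```text
time_s: 12.08
tool_pos: [0.5023, 0.1546, 0.0346]
ee_rot: [0.653, 0.757, -0.0, -0.0]
wrist_force: [-2.3, 0.5, 1.9]
finger_gap: 0.0119
```

```bash
python3 -c "
from h import *
st()"
```

```text
12.075 pos [0.5023 0.1546 0.0346] yaw 0.1479 z [-6.e-04 -5.e-04 -1.e+00] F [-2.26  0.53  1.89] M [ 0.121  0.717 -0.064] gap 0.0119
```

move_arm(plan=[[0,0.001,0,-0.003,0,0,1],[0,0.001,0,0,0,0,1],[0,0.001,0,0,0,0,1],[0,0,0,0,0,0,1]])

```text
time_s: 12.58
tool_pos: [0.5059, 0.1552, 0.035]
ee_rot: [0.653, 0.757, 0.001, 0.001]
wrist_force: [-2.0, -0.7, 1.7]
finger_gap: 0.0116
```

```bash
python3 -c "
from h import *
st()"
```

```text
12.575 pos [0.5059 0.1552 0.035 ] yaw 0.1479 z [ 3.5e-03  2.0e-04 -1.0e+00] F [-2.02 -0.71  1.75] M [-0.162  0.507  0.024] gap 0.0116
```

move_arm(plan=[[0,0.001,0.0004,0,0,0,1],[0,0.001,0.0002,0,0,0,1],[0,0.001,0,0,0,0,1],[0,0.001,0,0,0,0,1],[0,0,0,0,0,0,1]])

```text
time_s: 13.2
tool_pos: [0.5099, 0.156, 0.0344]
ee_rot: [0.653, 0.757, 0.001, 0.001]
wrist_force: [-1.9, -0.2, 1.9]
finger_gap: 0.012
```

```bash
python3 -c "
from h import *
st()"
```

```text
13.2 pos [0.5099 0.156  0.0344] yaw 0.148 z [ 3.6e-03  6.0e-04 -1.0e+00] F [-1.87 -0.21  1.87] M [-0.116  0.461  0.057] gap 0.012
```

move_arm(plan=[[0,0.001,0.0002,0,0,0,1],[0,0.001,0,0,0,0,1],[0,0.001,0,0,0,0,1],[0,0.001,0,0,0,0,1],[0,0,0,0,0,0,1]])

```text
time_s: 13.82
tool_pos: [0.5145, 0.1567, 0.0345]
ee_rot: [0.653, 0.757, 0.002, 0.002]
wrist_force: [0.2, 0.6, 2.4]
finger_gap: 0.0122
```

```bash
python3 -c "
from h import *
st()"
```

```text
13.825 pos [0.5145 0.1567 0.0345] yaw 0.148 z [ 4.7e-03  7.0e-04 -1.0e+00] F [0.2  0.58 2.37] M [-0.021  0.087 -0.03 ] gap 0.0122
```

move_arm(plan=[[0,0.001,0.0003,0,0,0,1],[0,0.001,0,0,0,0,1],[0,0,0,0,0,0,1]])

```text
time_s: 14.2
tool_pos: [0.516, 0.1568, 0.0338]
ee_rot: [0.653, 0.757, 0.001, 0.001]
wrist_force: [1.2, 0.4, 0.4]
finger_gap: 0.0116
```

```bash
python3 -c "
from h import *
st()"
```

```text
14.2 pos [0.516  0.1568 0.0338] yaw 0.1479 z [ 3.8e-03  5.0e-04 -1.0e+00] F [1.16 0.38 0.4 ] M [ 0.036 -0.446  0.014] gap 0.0116
```

move_arm(plan=[[0,0.001,0,0,0,0,1],[0,0,0,0,0,0,1]])

```text
time_s: 14.45
tool_pos: [0.5162, 0.1568, 0.0336]
ee_rot: [0.653, 0.757, 0.001, 0.001]
wrist_force: [0.3, -0.3, -0.0]
finger_gap: 0.0119
```

move_arm(plan=[[0,0.001,0,0,0,0,1],[0,0,0,0,0,0,1]])

```text
time_s: 14.7
tool_pos: [0.5171, 0.157, 0.0336]
ee_rot: [0.653, 0.757, 0.001, 0.001]
wrist_force: [-0.1, -0.1, -1.0]
finger_gap: 0.0114
```

```bash
python3 -c "
from h import *
st()"
```

```text
14.7 pos [0.5171 0.157  0.0336] yaw 0.148 z [ 2.2e-03  3.0e-04 -1.0e+00] F [-0.14 -0.15 -0.98] M [-0.012  0.008 -0.016] gap 0.0114
```

move_arm(plan=[[0,0.001,0,0,0,0,1],[0,0,0,0,0,0,1]])

```text
time_s: 14.95
tool_pos: [0.518, 0.1571, 0.0337]
ee_rot: [0.653, 0.757, 0.001, 0.001]
wrist_force: [-0.0, -0.1, -1.3]
finger_gap: 0.0121
```

move_arm(plan=[[0,0.001,0,0,0,0,1],[0,0,0,0,0,0,1]])

```text
time_s: 15.2
tool_pos: [0.5183, 0.1571, 0.0335]
ee_rot: [0.653, 0.757, 0.0, 0.0]
wrist_force: [-2.9, 0.2, 0.2]
finger_gap: 0.0118
```

```bash
python3 -c "
from h import *
from workcell import ctrl
st()
for n in ['wrist','top','scene']:
  c=ctrl.camera(n);pickle.dump(c,open(n+'7.pkl','wb'));cv2.imwrite('pics/%s7.png'%n,c['frame'])
  if n=='scene': cv2.imwrite('pics/s7c.png',cv2.resize(c['frame'][215:325,285:415],None,fx=5,fy=5,interpolation=cv2.INTER_CUBIC))
"
```

```text
15.2 pos [0.5183 0.1571 0.0335] yaw 0.1481 z [ 1.e-03  1.e-04 -1.e+00] F [-2.94  0.21  0.2 ] M [-0.124  0.956  0.046] gap 0.0118
```

View pics/wrist7.png

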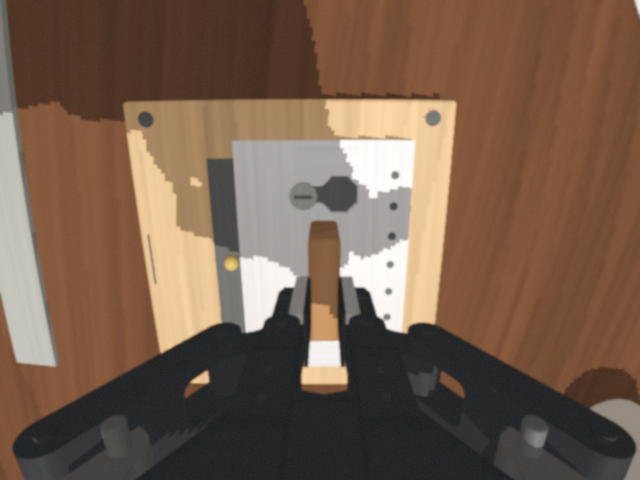

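View pics/s7c.png

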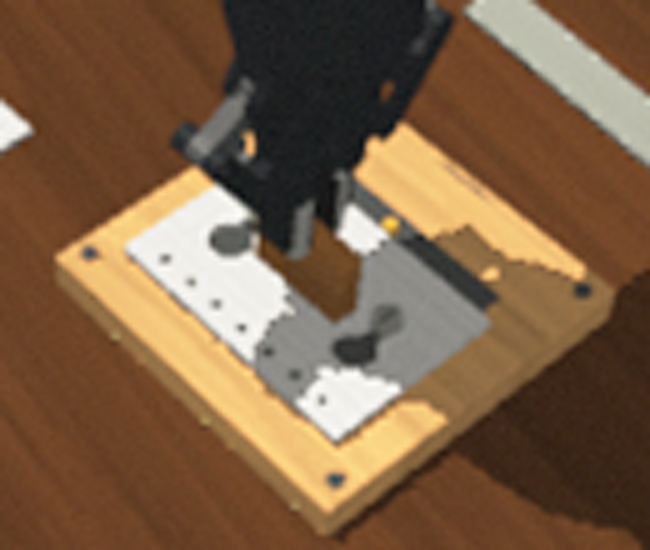

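move_arm(plan=[[0,0.001,0,0,0,0,1],[0,0.001,0,0,0,0,1],[0,0,0,0,0,0,1]])

```text
time_s: 15.72
tool_pos: [0.5184, 0.1572, 0.0335]
ee_rot: [0.653, 0.758, -0.001, -0.001]
wrist_force: [-10.7, -1.2, 7.3]
finger_gap: 0.0118
```

```bash
python3 -c "
from h import *
st()"
```

```text
15.725 pos [0.5184 0.1572 0.0335] yaw 0.1482 z [-1.9e-03 -2.0e-04 -1.0e+00] F [-10.67  -1.23   7.27] M [-3.220e-01  2.464e+00 -2.000e-03] gap 0.0118
```

move_arm(plan=[[0,-0.001,0,0,0,0,1],[0,-0.001,-0.0002,0,0,0,1],[0,0,0,0,0,0,1]])

```text
time_s: 16.1
tool_pos: [0.5185, 0.1571, 0.0336]
ee_rot: [0.653, 0.757, 0.001, 0.0]
wrist_force: [-5.9, -0.3, -1.4]
finger_gap: 0.0115
```

move_arm(plan=[[0,0,0,0,0,0,0.7],[0,0,0,0,0,0,0.3],[0,0,0,0,0,0,0],[0,0,0,0,0,0,0],[0,0,0,0,0,0,0]])

```text
time_s: 16.73
tool_pos: [0.5196, 0.1574, 0.0342]
ee_rot: [0.653, 0.757, 0.001, 0.001]
wrist_force: [0.8, 0.1, -0.1]
finger_gap: 0.0858
```

```bash
python3 -c "
from h import *
st()"
```

```text
16.725 pos [0.5196 0.1574 0.0342] yaw 0.148 z [ 3.3e-03  5.0e-04 -1.0e+00] F [ 0.81  0.14 -0.09] M [-0.02   0.037 -0.034] gap 0.0858
```

Open and free. Lift straight up.

move_arm(plan=[[0,0,-0.01,0,0,0,0],[0,0,-0.025,0,0,0,0],[0,0,-0.035,0,0,0,0],[0,0,-0.035,0,0,0,0],[0,0,-0.03,0,0,0,0]])

```text
time_s: 17.35
tool_pos: [0.5193, 0.1574, 0.1713]
ee_rot: [0.653, 0.757, 0.002, 0.001]
wrist_force: [-0.6, 0.1, -0.5]
finger_gap: 0.0854
```

move_arm(plan=[[-0.05,0,0,0,0,0,0],[-0.05,0,0,0,0,0,0],[-0.03,0,0,0,0,0,0],[0,0,0,0,0,0,0],[0,0,0,0,0,0,0]])

```text
time_s: 17.98
tool_pos: [0.5382, 0.0291, 0.1695]
ee_rot: [0.653, 0.757, 0.001, 0.001]
wrist_force: [0.2, -0.8, -0.7]
finger_gap: 0.085
```

```bash
python3 -c "
from h import *
from workcell import ctrl
st()
for n in ['wrist','top','scene']:
  c=ctrl.camera(n);pickle.dump(c,open(n+'8.pkl','wb'));cv2.imwrite('pics/%s8.png'%n,c['frame'])
  if n=='scene': cv2.imwrite('pics/s8c.png',cv2.resize(c['frame'][215:325,285:415],None,fx=5,fy=5,interpolation=cv2.INTER_CUBIC))
"
```

```text
17.975 pos [0.5382 0.0291 0.1695] yaw 0.1479 z [ 0.0033  0.001  -1.    ] F [ 0.23 -0.8  -0.73] M [-0.024  0.035  0.015] gap 0.085
```

View pics/wrist8.png

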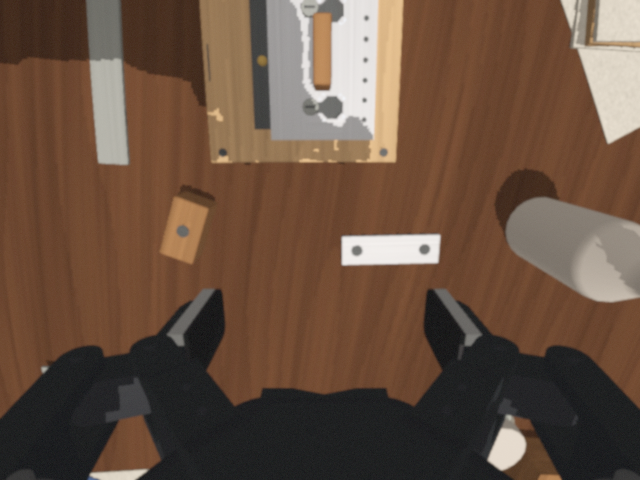

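View pics/s8c.png

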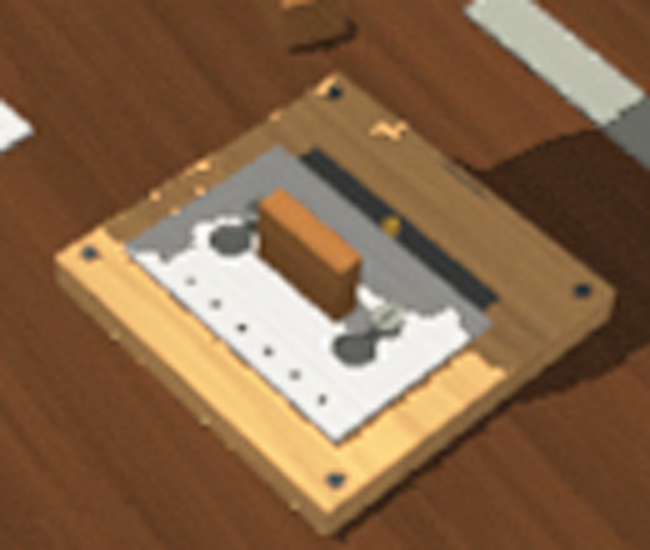

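View pics/top8.png

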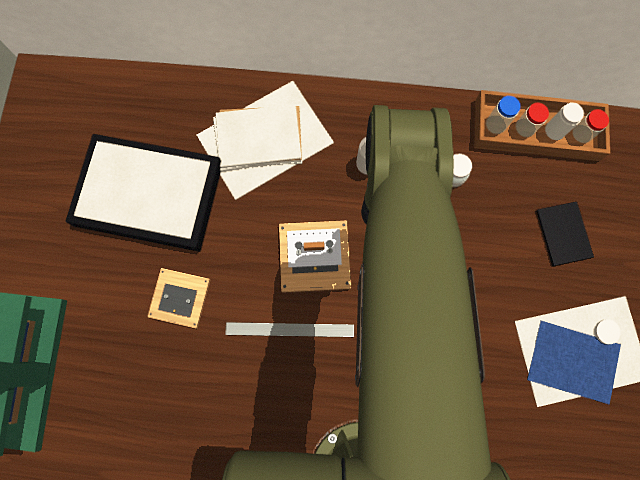

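The wrist picture shows both screw heads at the slot ends, at (310,8) and (310,106), and the brass pin clear behind the plate's edge at (262,60). The block, strap, glue bottle and ruler have not moved. I'm handing in.

```bash
python3 -c "
from workcell import ctrl
print(ctrl.sign_off())"
```

```text
the job is handed in; nothing more can be done
None
```

The guide plate is on the larger jig, slid fully home with the latch pin up behind it, and the gripper has let go. I handed in at about 18 s.

- **Setting and fit:** The cameras put the bar's setting s at about 38 mm. I checked one screw head through its opening before lowering. The plate went down at the expected height (TCP 0.0334 m, where 0.0334 m means down on the bar).
- **First slide failed:** It stuck on friction after about 1 mm. The readings were 16 N sideways and 23 N upwards on the tool, about 28 N combined and under the 40 N limit. I backed off, eased the downward press and shifted it about 0.6 mm sideways. It then slid freely at about 2 N.
- **Not strictly flat:** During that slide the plate rode up to about 1.6 mm above the bar, on the latch spring, and came back down before the end.
- **Home:** The plate met a hard stop after about 18 mm of travel. I pushed to 10.7 N to confirm it, and the position did not change. The latch push had already disappeared, at about 1.5 mm before the stop.
- **Last checks:** After release, the wrist and scene pictures show the screws at the slot ends and the pin standing behind the plate's rear edge. The block, strap, glue bottle and ruler look unmoved. The arm hides the knife and part of the jar in the last top picture, so I could not check those two fully. The arm stayed well clear of both.

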